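# Check a colour swatch out of the lever-arch swatch stand

## Robot

A 7-joint arm with a two-finger parallel gripper is mounted at the origin on a cart in front of the work surface, level with it; the furniture and walls round the work are solid. World frame = base frame: x ahead of the robot, y to its left, z up, the work surface at z = 0. Lengths are in m, angles in degrees, forces in N, time in s.
With the tool pointing down it reaches from about 0.425 to 0.95 m from the base axis. Payload 4.7 kg.
Tool frame: the origin (TCP) lies on the centre line of the jaws, within the pads' length; the fingertips stand 8 mm ahead of it and the grasp point (between the pads) lies 11 mm behind it; z points along the fingers, y is the line along which they close (so a half turn about z gives the same grasp; the last joint's range is limited). The gripper opens to 87 mm and grips with 3 to 60 N. Pads are 19 mm wide; open, the fingers measure 117 mm over their backs; the gripper's body (75 mm by 190 mm) begins 51 mm behind the grasp point.
Start: joints at [-1.656, 26.849, -2.785, 87.806, 1.381, 65.374, -4.715], TCP at [0.675, 0, 0.231] pointing down, gripper open.
Joint ranges: [-148.3, 148.3], [-19.14, 114.17], [-79.39, 73.82], [5.75, 140.21], [-59.74, 239.74], [12.07, 113.84], [-152.46, 152.46]. Speed limits (degrees/s): [147.25, 147.25, 180, 180, 180, 180, 180].

## Interface

Orientations are given as a 3x3 rotation matrix whose columns are the frame's x, y, z axes.
In Python, from cell import sense, viewer, manip gives the robot as it stands. The module is installed in compiled form; this text tells all that it offers.
- The arm moves only by the tool carry_out, never from a script. Its argument "steps" is a list of rows, each a list of 7 numbers: the finger opening in mm, from 0 to 87, then the shift along the world's x, y, z in parts of the range, where 1.0 means 1000 mm, then the turn, a rotation vector about the world's x, y, z in parts of the range, where 1.0 means 2 rad. A call has 1 to 8 rows; each row is the pose to reach, as a shift and turn from the pose commanded when the call began; what a row does not reach only later rows make up. A row lasts 1/12 s, in which the tool goes at most 41.7 mm and 7.16 degrees, less where a joint would pass 70% of its speed; a pose out of reach is approached as far as the arm can. A call with a gripper value outside its range is refused whole. The fingers move at their own pace and stop on an object; the grip force is fixed at half the most. Time passes only in rows, so rows that repeat a pose let the fingers close. It gives the time, the measured TCP pose, the force, the opening and the grip force at its end, in the units of the state.
- sense(): the state, without advancing time (a new reading comes with each control period).
- viewer.camera(name): name is "scene" or "side" or "wrist"; returns a dict with "frame" (384x512x3 uint8, blue, green, red), "depth" (384x512 float32, m along the optical axis (not along the pixel's ray), 0 where there is no reading), "vertical_fov" (degrees; the focal length in pixels is half the picture's height over the tangent of half this angle, whatever the lens; pixels are square), "cx", "cy" (the principal point, pixels), "R" (3x3) and "t" (3): a world point X has camera coordinates R X + t. Camera axes: x right, y down, z forward; pixel columns grow to the right and rows downward; lengths in m; the calibration is good to about 2 mm. The wrist camera is an equidistant fisheye: a pixel r from the principal point sees the ray r / f radians off the axis. A picture is of the moment at which its call begins.
- manip.sign_off(): hands the job in; it is judged then, once.
The state is a dict: "time": time; "joint_pos": joint angles; "joint_velocities": joint speeds; "effort": joint torques, N m; "tool_pos": TCP position; "tool_rot": TCP orientation; "wrist_force": force on the tool from outside, world axes, zero at the start; "torque": the same for the moment, N m; "gripper_width": finger opening in m; "gripper_force": force on a finger pad.
Only numpy, scipy, OpenCV 4.12 (cv2) and the standard library are available. Lean on these libraries where they do the work, as an engineer would, in place of code of your own. Each camera call takes 0.05 s, during which the arm holds its last target. There are 200 camera calls.

## Task

Lift the lever of the swatch stand so that its rings spring open, take the orange swatch plate off the ring posts, and press it face up, long side across, fully down between the two spring jaws of the blue holder until both have snapped over its ends. Then press the stand's lever all the way down so that the rings are shut over the plates that stay filed, and let go. Leave the marker, the glue stick and the paint pots where they are.

Things in the scene. Friction and masses are not known exactly. Their poses are not given: they have to be found in the camera images.
- swatch_stand: Grey sheet-steel desk stand, 135 x 190 x 90 mm, fixed, on the left of the bench, its low edge turned to the middle, with a nickel lever-arch mechanism on its sloping deck. Origin on the bench under the middle of the filed plates; +z up, +x toward the high rear edge, +y its left.
- swatch_deck: Deck of the stand, rising 30 deg to the rear: origin on its face, 34 mm above the stand's origin; x up the slope, y left, z its normal. 'Deck' coordinates are (x, y, z) mm in this frame. Edges x -48 to 98, y +-94, 8 mm lip at the low edge. A fixed card pile 54 x 104, 20 high, is centred on the origin. The arches' shaft runs along y at (60, z 8).
- post_left (a point): Tip of the left ring post, at deck (21, 40, 44). The two posts (the other at (21, -40, 44)) are 6 mm thick and stand along deck z through the pile and the plate's holes.
- lever (a joint): Lever angle, rad: 0 shut, lying along deck +y; 1.4 open, standing almost along deck z. Axis: deck x through lever_pivot. Dead centre at about 0.22: below it a spring pulls the lever shut, above it throws it fully open and holds it. At the pad: 5 N to start it from shut; up to 7 N (near 0.7 rad) to press it shut from open.
- lever_pad (a point): Middle of the black ribbed pad at the lever's free end: 36 mm along the lever, 15 mm wide (along deck x: pinch it this way), 10 mm thick. Shut, it is at deck (78, 68, 30), free all round, 25 mm clear under it. It moves on a circle of 143.5 mm about lever_pivot, where it stands 0.084 rad + the lever angle above deck +y.
- lever_pivot (a point): Hinge of the lever, at deck (78, -75, 18), between two small steel cheeks. The lever is a steel strip 9 mm wide.
- arches (a joint): Angle of the two ring arches (6 mm steel wire hoops, up to 60 mm above the deck at y = +-40, driven by the lever), rad: 0 shut on the posts, 0.95 fully open, tilted back up the slope and clear of the posts.
- swatch_plate: Orange rigid plate, 62 x 110 x 6 mm (x, y, z), 55 to 115 g, eight raised colour fields on its face, 10 mm holes at (21, +-40). Origin mid-underside, z out of its face. At first on the pile, posts through its holes: origin at deck (0, 0, 20), up to 2 mm down the slope, axes as the deck's. Grip across its 62 mm, between the posts; the pile below is 4 mm narrower each side.
- swatch_holder: Blue printed easel with two black spring jaws, 90 x 165 x 110 mm, fixed, on the right of the bench, its low edge turned to the middle. Origin on the bench under its middle; +z up, +x toward its high rear edge, +y its left.
- holder_bed: Seat of the holder, rising 30 deg to the rear: origin mid-seat on its surface, 54 mm above the holder's origin; x up the slope, y left, z its normal. A plate pressed home has its origin and axes here (or half turned about z). The seat is 44 (x) x 94 mm and 20 mm high, so fingers on the plate's long edges pass beside it. Pegs 6 mm thick at (-37.5, +-42), 6 mm high, stop the plate sliding down.
- jaw_left (a joint): Outward travel, m, of the black jaw at bed +y: 0 empty, 0.0015 with the plate home under its lip, 0.0045 as the plate's end passes the lip, 0.009 at most. Lead-in sloping 22 deg from 36 mm above the seat, there 6.5 mm beyond the plate's end; lip 8 mm above the seat. Spring 3 to 6 N; both lips together take about 8 to 14 N of push.
- jaw_right (a joint): The same for the jaw at bed -y.
- marker: Bystander: red and white marker, 17 x 135 x 16 mm, lying between stand and holder, pointing away from the robot. Origin at the middle of its underside.
- glue_stick: Bystander: glue stick with orange cap, 27 mm thick, 92 mm high, standing between stand and holder. Origin at the middle of its underside.
- paint_pot_0: Bystander: white paint pot with a red band, 36 mm thick, 42 mm high, on the left of the bench. Origin at the middle of its underside.
- paint_pot_2: Bystander: the like, with a yellow band.

How it is judged:
By the outcome, as a careful person would: the job done as asked, in the order asked, and still so for the second after the job is handed in, with the robot touching nothing.
It also fails if it takes over 58 s, if anything falls off the work surface, if the arm or the gripper's body presses on something with over 40 N, if the wrist force passes 120 N, or if a joint passes its speed limit or range.

## Working session

There is one attempt and no reset: what is moved stays moved. The work goes in short steps, Python scripts to look and compute and a tool call to move; the robot and the scene stay as the last step left them, time stands still between calls to the robot, and variables do not carry over. Pictures are saved under pics/ and viewed, at most 10 in all, crops included, and the job is handed in when it is done.

Besides the shell and the picture viewer there is one more tool, called after "Emit:" as a command line: name --pt "numbers of a row" for each row, then --argument value for the rest. carry_out: Moves the arm, as the interface text tells. Its arguments: {"type":"object","properties":{"steps":{"type":"array"}},"required":["steps"]}

```bash
mkdir -p pics; cat > h.py <<'E'
import numpy as np, cv2
from cell import sense, viewer, manip
def cam(n,save=None):
    c=viewer.camera(n)
    if save: cv2.imwrite('pics/'+save,c['frame'])
    return c
def pts(c):
    "world point per pixel from depth (pinhole)"
    h,w=c['depth'].shape; f=h/2/np.tan(np.radians(c['vertical_fov'])/2)
    v,u=np.mgrid[:h,:w]; d=c['depth'].astype(float)
    P=np.stack([(u-c['cx'])/f*d,(v-c['cy'])/f*d,d],-1)
    return (P-c['t'])@c['R']
E
python3 - <<'E'
from h import *
a=cam('scene'); b=cam('side')
np.savez('s0.npz',**{k:np.array(v) for k,v in a.items()}); np.savez('d0.npz',**{k:np.array(v) for k,v in b.items()})
cv2.imwrite('pics/a0.png',a['frame']);cv2.imwrite('pics/b0.png',b['frame'])
for c in(a,b): print(c['vertical_fov'],c['cx'],c['cy'],(-c['R'].T@c['t']).round(3),c['R'][2].round(2),(c['depth']>0).mean())
s=sense(); print({k:np.round(v,3) for k,v in s.items()})
E
```

```text
46.31163307144307 257.6270783436092 193.35830338690155 [-0.026 -0.836  0.63 ] [ 0.45  0.78 -0.44] 0.9960225423177084
42.366825676909 259.322604669268 193.57152726694588 [-0.028  0.912  0.794] [ 0.44 -0.67 -0.6 ] 0.9959360758463541
{'time': np.float64(0.1), 'joint_pos': array([-1.656, 26.894, -2.784, 87.864,  1.383, 65.377, -4.715]), 'joint_velocities': array([ 0.031, -0.11 , -0.008, -0.145,  0.017,  0.081,  0.004]), 'effort': array([ 2.0000e-03, -5.0917e+01, -8.0000e-02, -2.3683e+01, -6.1000e-02,
        3.4000e-02,  0.0000e+00]), 'tool_pos': array([0.674, 0.   , 0.23 ]), 'tool_rot': array([[-0.   ,  1.   , -0.002],
       [ 1.   ,  0.   , -0.   ],
       [-0.   , -0.002, -1.   ]]), 'wrist_force': array([-0.455,  0.145, -0.479]), 'torque': array([-0.013, -0.006,  0.031]), 'gripper_force': np.float64(0.0), 'gripper_width': np.float64(0.087)}
```

View pics/a0.png

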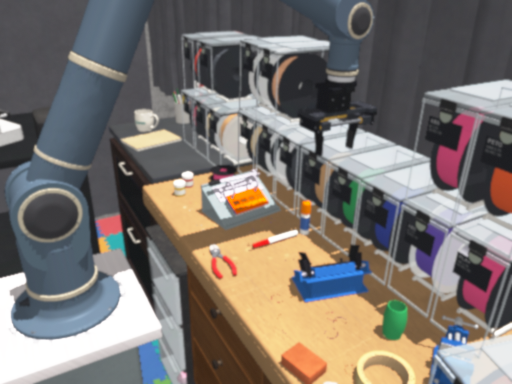

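View pics/b0.png

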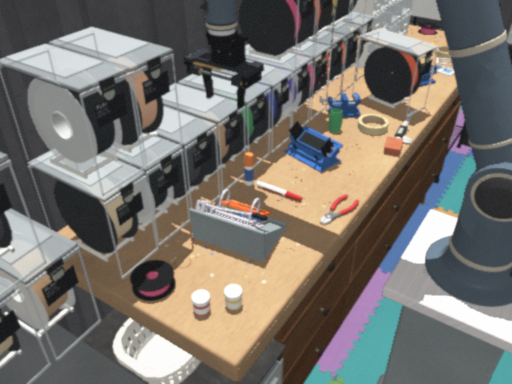

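The scene view shows the stand at about (238,197) with the orange plate at (246,201), and the holder at (332,280). The side view shows the stand's back at (235,230) and the holder at (315,148). Next I'll measure with depth and colour masks.

```bash
cat > m1.py <<'E'
from h import *
A={k:v for k,v in np.load('s0.npz').items()};B={k:v for k,v in np.load('d0.npz').items()}
W=cam('wrist'); np.savez('w0.npz',**{k:np.array(v) for k,v in W.items()})
print('wrist',(-W['R'].T@W['t']).round(3),W['R'].round(3).tolist(),W['vertical_fov'])
up=lambda im,r,s:cv2.resize(im[r[0]:r[1],r[2]:r[3]],None,fx=s,fy=s,interpolation=cv2.INTER_CUBIC)
m=np.zeros((600,800,3),np.uint8)
m[:300,:400]=up(A['frame'],(155,230,190,290),4); m[:300,400:]=up(B['frame'],(185,260,185,285),4)
m[300:,:400]=up(A['frame'],(235,310,280,380),4); m[300:,400:]=cv2.resize(W['frame'],(400,300))
cv2.imwrite('pics/m1.png',m)
def info(n,P):
    r=cv2.minAreaRect((P[:,:2]*1000).astype(np.float32)); c=P.mean(0); 
    n_=np.linalg.svd(P-c,full_matrices=False)[2][2]; n_*=np.sign(n_[2])
    print(n,len(P),'mean',c.round(4),'rect',np.round(r[0],1),np.round(r[1],1),round(r[2],1),'n',n_.round(3),'z',P[:,2].min().round(4),P[:,2].max().round(4))
for nm,C in(('A',A),('B',B)):
    P=pts(C); hsv=cv2.cvtColor(C['frame'],cv2.COLOR_BGR2HSV); H,S,V=[hsv[...,i].astype(int) for i in range(3)]
    box=(P[...,0]>.4)&(P[...,0]<1.0)&(abs(P[...,1])<.5)&(P[...,2]>-.02)&(P[...,2]<.2)
    for n,mk in(('orange',(H>=5)&(H<=18)&(S>225)&(V>150)),('blue',(H>100)&(H<118)&(S>150)),('red',((H<4)|(H>176))&(S>150)),('hi-left',(P[...,1]>.1)&(P[...,2]>.015))):
        k,lab,st,_=cv2.connectedComponentsWithStats((mk&box).astype(np.uint8))
        for i in range(1,k):
            if st[i,4]>25: print(nm,st[i]); info(nm+n,P[lab==i])
E
python3 m1.py
```

```text
wrist [0.675 0.076 0.382] [[1.0, 0.0, -0.001], [0.001, -0.963, 0.27], [-0.001, -0.27, -0.963]] 65.70646984690485
A [228 190  38  22 432]
Aorange 432 mean [0.5016 0.1482 0.0563] rect [506.5 148.8] [107.5  49.4] 7.6 n [ 0.064 -0.485  0.872] z 0.0414 0.0728
A [302 202   8  11  61]
Aorange 61 mean [ 0.5951 -0.0062  0.0815] rect [596.6  -4.5] [14.9 18.3] 46.7 n [-0.598 -0.799  0.063] z 0.0684 0.0939
A [376 203  19  43 306]
Ablue 306 mean [ 0.6713 -0.2112  0.1143] rect [ 675.1 -209. ] [25.1 41.6] 1.7 n [-0.968  0.213  0.135] z 0.0598 0.1623
A [ 294  261   76   40 1902]
Ablue 1902 mean [ 0.5041 -0.2386  0.0367] rect [ 514.1 -227.3] [ 80.4 160.8] 66.4 n [-0.347 -0.925  0.152] z 0.0023 0.0677
A [449 326  19  11 105]
Ablue 105 mean [ 0.598  -0.4819  0.0576] rect [ 599.4 -481.3] [13.5 30.7] 30.6 n [-0.623 -0.481  0.616] z 0.0497 0.063
A [442 337  13   6  39]
Ablue 39 mean [ 0.5566 -0.4922  0.0619] rect [ 568.  -487.9] [46.5 16.3] 23.4 n [0.41  0.389 0.825] z 0.0378 0.0671
A [253 240  16   8  61]
Ared 61 mean [ 0.4624 -0.0067  0.0128] rect [461.8  -6.2] [ 9. 43.] 88.6 n [ 0.014 -0.834  0.552] z 
[... 1031 characters left out ...]
 9  69]
Bred 69 mean [0.461  0.0031 0.0113] rect [459.8   2.6] [11.9 42.4] 86.7 n [-0.012  0.838  0.546] z 0.0027 0.0174
B [   12   139   273   135 12405]
Bhi-left 12405 mean [0.6686 0.3171 0.0973] rect [667.  287.2] [589.5 298.1] 43.2 n [-0.095 -0.016  0.995] z 0.015 0.2
B [  0 170  28  47 492]
Bhi-left 492 mean [0.8932 0.4835 0.1461] rect [894.9 482.9] [14.  33.9] 6.4 n [0.994 0.111 0.006] z 0.0659 0.1997
B [ 130  260   44   32 1075]
Bhi-left 1075 mean [0.5595 0.4255 0.0292] rect [561.6 424.3] [89.3 91.4] 66.7 n [ 0.005 -0.001  1.   ] z 0.0151 0.0338
B [192 290  18  22 344]
Bhi-left 344 mean [0.4272 0.4263 0.0351] rect [430.8 422. ] [34.  37.8] 35.8 n [-0.364  0.49   0.792] z 0.0152 0.0445
```

View pics/m1.png

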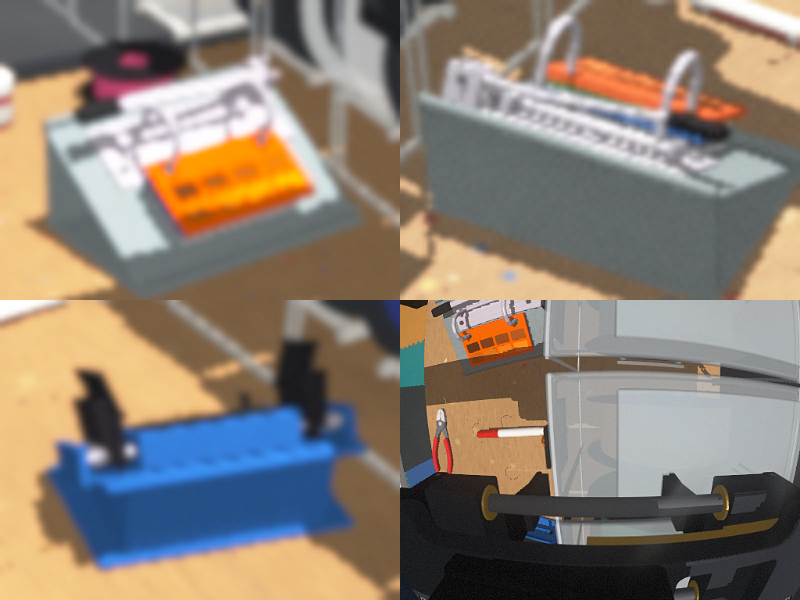

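The montage shows the stand's lever pad on its robot side (side view crop, about (715,128)) and the arches shut over the orange plate. The holder stands with two black jaws. The wrist view sees the stand at the upper left. I'll move the wrist camera over the holder first.

Units first: shifts go in shares of 1000 mm and turns go in shares of 2 rad. So -270 mm / 1000 = -0.27, -165 mm / 1000 = -0.165.

Emit:
carry_out --pt "87 -0.02 -0.034 0.003 0 0 0" --pt "87 -0.041 -0.068 0.006 0 0 0" --pt "87 -0.062 -0.101 0.009 0 0 0" --pt "87 -0.083 -0.135 0.012 0 0 0" --pt "87 -0.104 -0.169 0.015 0 0 0" --pt "87 -0.124 -0.203 0.017 0 0 0" --pt "87 -0.145 -0.236 0.02 0 0 0" --pt "87 -0.165 -0.27 0.02 0 0 0"

```text
time: 0.82
tool_pos: [0.5088, -0.2713, 0.2511]
tool_rot: [[-0.0, 1.0, 0.001], [1.0, 0.0, -0.0], [-0.0, 0.001, -1.0]]
wrist_force: [1.1, -0.4, -0.1]
gripper_width: 0.0871
gripper_force: 0.0
```

```bash
cat > wv.py <<'E'
from h import *
import sys
n=sys.argv[1]; W=cam('wrist'); np.savez(n+'.npz',**{k:np.array(v) for k,v in W.items()})
cv2.imwrite('pics/%s.png'%n,cv2.resize(W['frame'],(800,600),interpolation=cv2.INTER_CUBIC))
s=sense(); print(s['time'],s['tool_pos'].round(4),s['joint_pos'].round(1),s['wrist_force'].round(1)); print((-W['R'].T@W['t']).round(3),(W['depth']>0).mean())
E
python3 wv.py w1
```

```text
0.8667 [ 0.5029 -0.2811  0.251 ] [ 22.2  16.5   3.3 100.4  -0.6  63.1  24.9] [-3.5 -5.4 -0.2]
[ 0.509 -0.195  0.404] 0.9837646484375
```

View pics/w1.png

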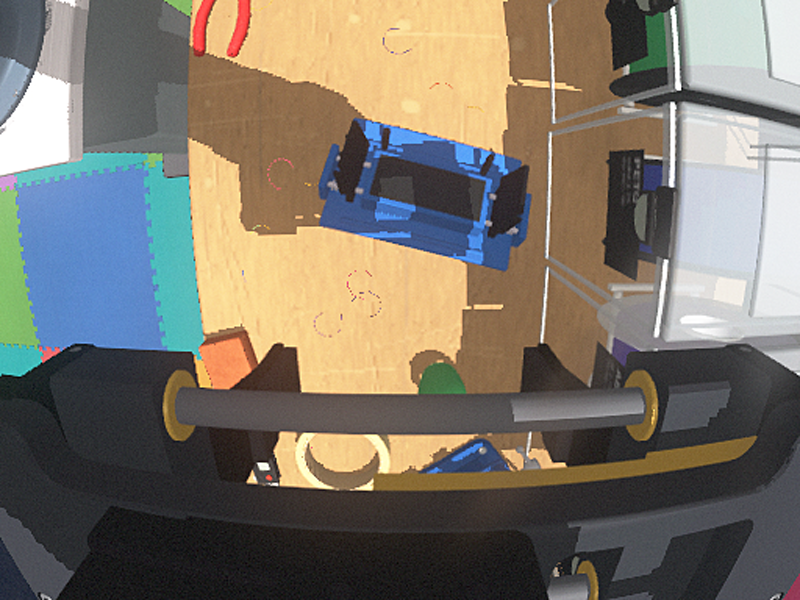

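The wrist view shows the whole holder: jaws at display px (352,160) and (510,200), the seat between them around (430,190), and two peg stubs at (387,140) and (487,160) on its low (+y) side. Next I'll fit the seat plane and the pegs.

```bash
cat >> h.py <<'E'
def fpts(c):
    "world point per pixel, fisheye wrist camera"
    h,w=c['depth'].shape; f=h/2/np.tan(np.radians(c['vertical_fov'])/2)
    v,u=np.mgrid[:h,:w]; du,dv=u-c['cx'],v-c['cy']; r=np.hypot(du,dv)+1e-9; th=r/f
    z=c['depth'].astype(float); k=np.tan(th)/r*z
    return (np.stack([du*k,dv*k,z],-1)-c['t'])@c['R']
def plane(P,it=800,tol=.0015,cone=None):
    rng=np.random.default_rng(0);best=None
    for _ in range(it):
        a=P[rng.choice(len(P),3,False)];n=np.cross(a[1]-a[0],a[2]-a[0]);l=np.linalg.norm(n)
        if l<1e-6: continue
        n=n/l*np.sign(n[2])
        if not .82<n[2]<.91: continue
        i=abs((P-a[0])@n)<tol
        if best is None or i.sum()>best.sum(): best=i
    Q=P[best];c=Q.mean(0);n=np.linalg.svd(Q-c,full_matrices=False)[2][2];n*=np.sign(n[2])
    return best,c,n
E
cat > m2.py <<'E'
from h import *
W=dict(np.load('w1.npz'));P=fpts(W);hsv=cv2.cvtColor(W['frame'],cv2.COLOR_BGR2HSV).astype(int)
g=(P[...,2]<.012)&(P[...,2]>-.02)&(abs(P[...,0]-.5)<.1)&(abs(P[...,1]+.2)<.2); print('bench z',np.median(P[g][:,2]),P[g][:,2].std())
sl=np.s_[70:185,195:345]; Q=P[sl].reshape(-1,3);h=hsv[sl].reshape(-1,3)
k=Q[:,2]>.004;Q=Q[k];h=h[k]
r=cv2.minAreaRect((Q[:,:2]*1e3).astype(np.float32));print('foot',r,len(Q),Q[:,2].max())
i,c,n=plane(Q);print('plane',i.sum(),c.round(4),n.round(4),'angle',np.degrees(np.arccos(n[2])))
x=-np.array([n[0],n[1],0]);x/=np.linalg.norm(x);print('bx yaw',np.degrees(np.arctan2(x[1],x[0])))
bx=x*np.cos(np.arccos(n[2]))+np.array([0,0,np.hypot(n[0],n[1])]);by=np.cross(n,bx)
L=np.stack([(Q-c)@bx,(Q-c)@by,(Q-c)@n],-1)*1e3
S=L[i];r=cv2.minAreaRect(S[:,:2].astype(np.float32));print('seat rect in plane',r,np.percentile(S,[1,50,99],0).round(1).tolist())
hi=L[:,2]>15; 
for sg in(1,-1):
    J=L[hi&(L[:,1]*sg>0)];print('jaw',sg,len(J),J.min(0).round(1),J.max(0).round(1),np.median(J,0).round(1))
im=np.zeros((300,400,3),np.uint8)
for a,b in zip(L,W['frame'][sl].reshape(-1,3)[k]):
    u,v=int(200+a[1]*2),int(150-a[0]*2)
    if 0<=u<399 and 0<=v<299: im[v:v+2,u:u+2]=b
zz=np.zeros((300,400,3),np.uint8)
for a in L:
    u,v=int(200+a[1]*2),int(150-a[0]*2)
    if 0<=u<399 and 0<=v<299: zz[v:v+2,u:u+2]=cv2.applyColorMap(np.uint8([[np.clip(128+a[2]*4,0,255)]]),2)[0,0]
cv2.imwrite('pics/bed.png',cv2.resize(np.vstack([im,zz]),(600,600*600//400) if 0 else (400,600)))
np.savez('bed.npz',c=c,bx=bx,by=by,n=n)
E
python3 m2.py
```

```text
bench z -0.0013116973947066431 0.0013327166320852525
foot ((523.254150390625, -209.16490173339844), (91.23115539550781, 162.56768798828125), 76.32689666748047) 8500 0.40387955657755303
plane 2611 [ 0.516  -0.2288  0.0434] [0.1195 0.4881 0.8646] angle 30.16544801602365
bx yaw -103.75621426288183
seat rect in plane ((-25.29526138305664, 2.4921035766601562), (103.3493423461914, 159.1983184814453), 0.22584383189678192) [[-75.6, -72.1, -1.4], [10.6, -0.5, -0.0], [25.8, 75.3, 1.5]]
jaw 1 2230 [-55.1   0.   15.1] [ 7.3 83.7 56.9] [-12.4  38.8  20.6]
jaw -1 2197 [-55.6 -78.9  15. ] [154.6  -0.  327.1] [-11.7 -35.5  20.7]
```

In the tool's units: 328 mm / 1000 = 0.328, 287 mm / 1000 = 0.287, 0.96 rad / 2 = 0.48.

Emit:
carry_out --pt "87 0 0.041 0 0 0 0.06" --pt "87 0 0.082 0 0 0 0.12" --pt "87 0 0.123 0.003 0 0 0.18" --pt "87 0 0.164 0.006 0 0 0.24" --pt "87 0 0.205 0.009 0 0 0.3" --pt "87 0 0.246 0.012 0 0 0.36" --pt "87 0 0.287 0.015 0 0 0.42" --pt "87 0 0.328 0.02 0 0 0.48"

```text
time: 1.53
tool_pos: [0.5092, 0.0601, 0.2704]
tool_rot: [[-0.823, 0.569, -0.001], [0.569, 0.823, -0.0], [0.0, -0.001, -1.0]]
wrist_force: [0.3, -0.5, -0.6]
gripper_width: 0.0872
gripper_force: 0.0
```

View pics/bed.png

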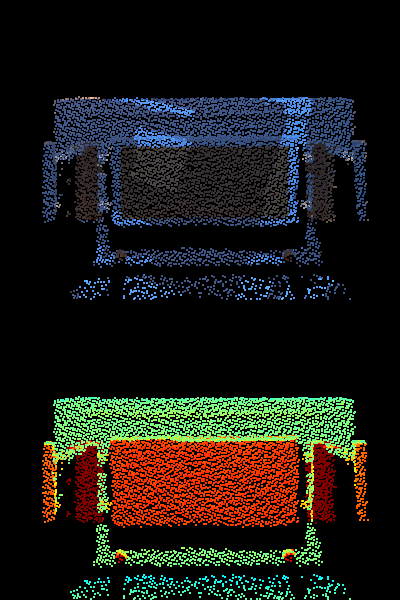

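The rectified bed plot shows the raised seat (red in the height map) between the jaws, and the pegs at (120,255) and (288,255). Next I'll compute the bed frame precisely and measure the stand the same way.

```bash
cat > m3.py <<'E'
from h import *
W=dict(np.load('w1.npz'));P=fpts(W);D=np.load('bed.npz');c,bx,by,n=[D[k] for k in('c','bx','by','n')]
Q=P[70:185,195:345].reshape(-1,3);L=np.stack([(Q-c)@bx,(Q-c)@by,(Q-c)@n],-1)*1e3
k=(abs(L[:,2]-20.5)<2.5)&(abs(L[:,0]+16)<30)&(abs(L[:,1]-2)<50);S=L[k]
r=cv2.minAreaRect(S[:,:2].astype(np.float32));z=np.median(S[:,2]);print('seat',k.sum(),r,z)
pg=(abs(L[:,0]+53)<6)&(L[:,2]>3)&(L[:,2]<40)&(abs(L[:,1])<55)
for s in(1,-1):print('peg',np.median(L[pg&(L[:,1]*s>0)],0).round(1))
for s in(1,-1):
    J=L[(L[:,2]>45)&(L[:,2]<70)&(L[:,1]*s>20)];print('jaw top',len(J),np.percentile(J,[2,50,98],0).round(1).tolist())
o=c+(bx*r[0][0]+by*r[0][1]+n*z)/1e3;print('bed origin',o.round(4));np.savez('bed2.npz',o=o,bx=bx,by=by,n=n)
W=cam('wrist');np.savez('w2.npz',**{k:np.array(v) for k,v in W.items()})
P=fpts(W);s=sense();print(s['tool_pos'].round(4),s['joint_pos'].round(1))
hsv=cv2.cvtColor(W['frame'],cv2.COLOR_BGR2HSV).astype(int);H,S,V=[hsv[...,i] for i in range(3)]
g=(P[...,2]<.01)&(P[...,2]>-.02)&(abs(P[...,0]-.5)<.12)&(abs(P[...,1]-.1)<.2);print('bench',np.median(P[g][:,2]))
om=(H>=4)&(H<=20)&(S>200)&(P[...,2]>.03)&(P[...,2]<.1)&(P[...,1]>.08)&(P[...,1]<.3)
O=P[om];i,c,n=plane(O,tol=.001);print('orange',len(O),i.sum(),c.round(4),n.round(4),np.degrees(np.arccos(n[2])))
x=-np.array([n[0],n[1],0]);x/=np.linalg.norm(x)
dx=x*np.cos(np.pi/6)+np.array([0,0,.5]);n=-x*.5+np.array([0,0,np.cos(np.pi/6)]);dy=np.cross(n,dx)
L=((P-c)@np.stack([dx,dy,n],1))*1e3
r=cv2.minAreaRect(L[om][:,:2].astype(np.float32));print('plate rect',r,'yaw',np.degrees(np.arctan2(x[1],x[0])))
# rectified plot, x up, y left
sel=(abs(L[...,0])<140)&(abs(L[...,1])<130)&(abs(L[...,2])<70)&(P[...,2]>.005)
im=np.zeros((600,520,3),np.uint8)
zo=np.argsort(L[sel][:,2])
for a,b in zip(L[sel][zo],W['frame'][sel][zo]):
    u,v=int(260-a[1]*2),int(330-a[0]*2);cv2.circle(im,(u,v),1,b.tolist(),-1)
cv2.imwrite('pics/deck.png',im);np.savez('deck.npz',c=c,dx=dx,dy=dy,n=n,r=np.array(r[0]))
E
python3 m3.py
```

```text
seat 2604 ((-15.481813430786133, 1.9803619384765625), (94.7717056274414, 45.46196746826172), 89.56757354736328) 20.332877745989915
peg [-50.9  43.7  16.9]
peg [-51.4 -39.3  18.2]
jaw top 280 [[-34.1, 59.3, 45.5], [-13.9, 62.6, 52.4], [4.2, 66.7, 56.4]]
jaw top 264 [[-34.0, -62.3, 45.4], [-13.7, -58.5, 53.0], [4.3, -55.2, 56.8]]
bed origin [ 0.5235 -0.2063  0.0532]
[0.5092 0.0708 0.272 ] [  2.6  10.6 -17.2 105.7   3.1  64.   40.6]
bench -0.0013848476530102152
orange 2465 1894 [0.5086 0.1533 0.0546] [ 0.0592 -0.4872  0.8713] 29.390804568057728
plate rect ((-0.24195289611816406, -0.3719902038574219), (62.99846649169922, 109.50025177001953), 0.35623347759246826) yaw 96.92900391632199
```

View pics/deck.png

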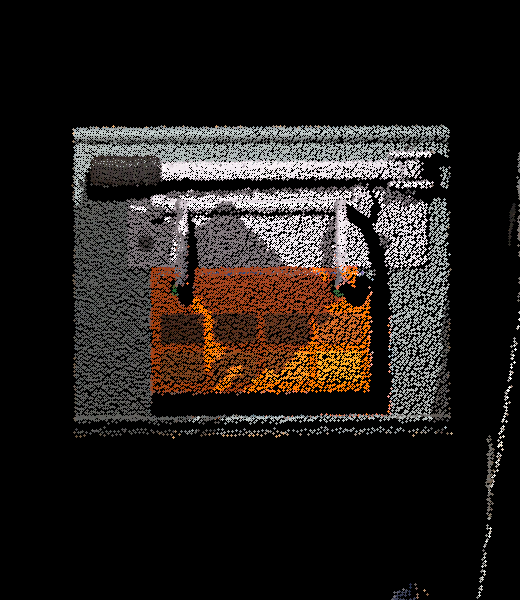

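The rectified deck plot shows the plate centred at (260,330), the lever pad at (125,171), i.e. 79.5/67.5 mm against 78/68 expected, and the deck edges at u 73 and 450. The frame is consistent. Next I'll set up a pose helper and go above the pad.

```bash
cat > g.py <<'E'
from h import *
from scipy.spatial.transform import Rotation as Ro
import json,os
D=np.load('deck.npz');dx,dy,dn=D['dx'],D['dy'],D['n']
O=D['c']+.001*dx-.0005*dy-.026*dn;O[2]=.034
B=np.load('bed2.npz');b=-B['n'].copy();b[2]=0;b/=np.linalg.norm(b)
bx=b*np.cos(np.pi/6)+np.r_[0,0,.5];bn=-b*.5+np.r_[0,0,np.cos(np.pi/6)];by=np.cross(bn,bx);Bo=np.r_[B['o'][:2],.054]
RD=np.stack([dy,dx,-dn],1)
RB=np.stack([-by,-bx,-bn],1)   # half turned plate on the bed
deck=lambda x,y,z:O+np.array([x,y,z])@np.stack([dx,dy,dn])/1e3
bed=lambda x,y,z:Bo+np.array([x,y,z])@np.stack([bx,by,bn])/1e3
arc=lambda th,r=143.5:(78,-75+r*np.cos(th+.084),18+r*np.sin(th+.084))
def start():
    if os.path.exists('cmd.json'):
        j=json.load(open('cmd.json'));return np.array(j['p']),np.array(j['R'])
    return np.array([.51,.058,.271]),Ro.from_rotvec([0,0,.96]).as_matrix()@np.array([[0,1,0],[1,0,0],[0,0,-1.]])
def go(wps):
    "print shift/turn (from the start pose) of each waypoint (pos,R); commanded pose kept"
    p,R=start();pp,RR=p,R
    for q,Q in wps:
        v=np.round((q-p)*1e3,1);w=np.round(Ro.from_matrix(Q@R.T).as_rotvec(),3)
        d=np.linalg.norm(q-pp)*1e3;a=np.degrees(Ro.from_matrix(Q@RR.T).magnitude())
        print(v.tolist(),w.tolist(),'| leg %.0f mm %.0f deg rows>=%.1f'%(d,a,max(d/41.7,a/7.16)));pp,RR=q,Q
    return p,R
def did(v,w):
    "record the last row commanded"
    p,R=start();json.dump(dict(p=(p+np.array(v)/1e3).tolist(),R=(Ro.from_rotvec(w).as_matrix()@R).tolist()),open('cmd.json','w'))
def st():
    s=sense();p,R=start();print('t',round(float(s['time']),2),'err mm',((s['tool_pos']-p)*1e3).round(1),'rot',np.degrees(Ro.from_matrix(s['tool_rot']@R.T).as_rotvec()).round(1),'F',s['wrist_force'].round(1),'w',round(float(s['gripper_width'])*1e3,1),'gf',round(float(s['gripper_force']),1),'q',s['joint_pos'].round(0))
E
python3 - <<'E'
from g import *
print(O,dx,dy,dn,Bo,bx,by); st()
go([(deck(78,68,75),RD),(deck(78,68,20),RD)])
E
```

```text
[0.50744442 0.16711526 0.034     ] [-0.10447676  0.8597003   0.5       ] [-0.9926964  -0.12063937  0.        ] [ 0.06031969 -0.4963482   0.8660254 ] [ 0.52349731 -0.20632608  0.054     ] [-0.20593326 -0.84118458  0.5       ] [ 0.97131628 -0.23779124  0.        ]
t 1.58 err mm [-0.8 12.8  1. ] rot [ 0.4 -0.1  1.3] F [0.9 7.5 1.2] w 86.9 gf 0.0 q [  3.  11. -17. 106.   3.  64.  41.]
[-73.7, 130.7, -133.0] [0.519, -0.13, 0.715] | leg 201 mm 51 deg rows>=7.1
[-77.0, 158.0, -180.7] [0.519, -0.13, 0.715] | leg 55 mm 0 deg rows>=1.3
```

In the tool's units: -133 mm / 1000 = -0.133, 130.7 mm / 1000 = 0.1307, 0.715 rad / 2 = 0.3575.

Emit:
carry_out --pt "50 -0.009 0.016 -0.01 0.0325 -0.008 0.0445" --pt "50 -0.018 0.033 -0.025 0.065 -0.016 0.0895" --pt "50 -0.028 0.049 -0.04 0.0975 -0.0245 0.134" --pt "50 -0.037 0.065 -0.058 0.13 -0.0325 0.179" --pt "50 -0.046 0.082 -0.077 0.162 -0.0405 0.2235" --pt "50 -0.055 0.098 -0.096 0.1945 -0.049 0.268" --pt "50 -0.064 0.114 -0.115 0.227 -0.057 0.313" --pt "50 -0.0737 0.1307 -0.133 0.2595 -0.065 0.3575"

```text
time: 2.25
tool_pos: [0.4358, 0.1889, 0.137]
tool_rot: [[-0.992, -0.108, -0.06], [-0.124, 0.858, 0.498], [-0.002, 0.502, -0.865]]
wrist_force: [1.0, 0.3, -0.7]
gripper_width: 0.0509
gripper_force: 0.0
```

Emit:
carry_out --pt "50 0 0 0 0 0 0" --pt "50 0 0 0 0 0 0"

```text
time: 2.42
tool_pos: [0.4359, 0.1882, 0.1368]
tool_rot: [[-0.993, -0.1, -0.062], [-0.118, 0.86, 0.496], [0.004, 0.5, -0.866]]
wrist_force: [0.2, -0.7, -0.8]
gripper_width: 0.0503
gripper_force: 0.0
```

```bash
cat > m4.py <<'E'
from g import *
import sys
W=cam('wrist');P=fpts(W);L=((P-O)@np.stack([dx,dy,dn],1))*1e3
hsv=cv2.cvtColor(W['frame'],cv2.COLOR_BGR2HSV).astype(int);H,S,V=[hsv[...,i] for i in range(3)]
om=(H>=4)&(H<=20)&(S>200)&(abs(L[...,0])<45)&(abs(L[...,1])<70)&(abs(L[...,2]-25)<8)
if om.sum()>50:
    Q=L[om];print('plate',om.sum(),cv2.minAreaRect(Q[:,:2].astype(np.float32)),np.median(Q[:,2]))
pd=(V<110)&(S<90)&(abs(L[...,0]-78)<14)&(abs(L[...,1]-68)<25)&(abs(L[...,2]-33)<7)
if pd.sum()>20: print('pad',pd.sum(),cv2.minAreaRect(L[pd][:,:2].astype(np.float32)),np.percentile(L[pd],[5,50,95],0).round(1).tolist())
cv2.imwrite('pics/%s.png'%sys.argv[1],cv2.resize(W['frame'],(800,600)))
E
python3 -c "
from g import *
did([-73.7,130.7,-133],[.519,-.13,.715]);st()
go([(deck(78,68,20),RD)])"
python3 m4.py w3
```

```text
t 2.42 err mm [-0.4 -0.5 -1.2] rot [-0.   0.2 -0.2] F [ 0.2 -0.7 -0.8] w 50.3 gf 0.0 q [ 17.  20. -32. 123. -30.  41. 107.]
[-3.3, 27.3, -47.7] [0.0, 0.0, -0.0] | leg 55 mm 0 deg rows>=1.3
plate 384 ((19.466915130615234, 21.28838348388672), (19.26322364807129, 69.23506164550781), 0.904061496257782) 24.617965567721747
pad 995 ((77.38462829589844, 67.69284057617188), (14.767420768737793, 36.49165725708008), 0.0032397478353232145) [[70.9, 53.8, 30.8], [77.7, 70.5, 33.7], [84.0, 84.9, 35.1]]
```

View pics/w3.png

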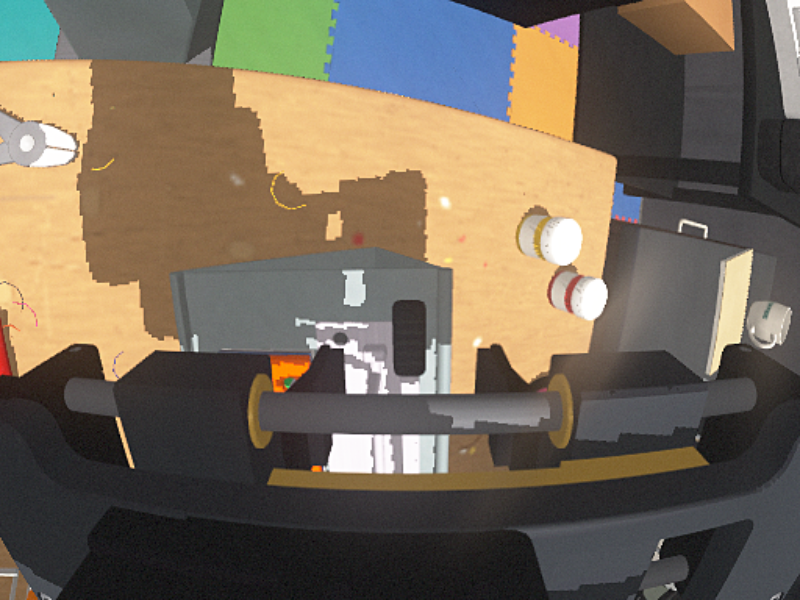

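The pad measures (77.4, 67.7) in deck coordinates with the right size. It lies between the fingers at display px (408,338), so I'll descend and pinch.

Emit:
carry_out --pt "50 -0.0011 0.0091 -0.016 0 0 0" --pt "50 -0.0022 0.0182 -0.032 0 0 0" --pt "50 -0.0033 0.0273 -0.0477 0 0 0" --pt "50 -0.0033 0.0273 -0.0477 0 0 0" --pt "0 -0.0033 0.0273 -0.0477 0 0 0" --pt "0 -0.0033 0.0273 -0.0477 0 0 0" --pt "0 -0.0033 0.0273 -0.0477 0 0 0" --pt "0 -0.0033 0.0273 -0.0477 0 0 0"

```text
time: 3.13
tool_pos: [0.4338, 0.2155, 0.0907]
tool_rot: [[-0.993, -0.105, -0.058], [-0.12, 0.86, 0.496], [-0.002, 0.499, -0.867]]
wrist_force: [-0.5, 0.9, -0.4]
gripper_width: 0.0311
gripper_force: 0.0
```

```bash
python3 -c "
from g import *
did([-3.3,27.3,-47.7],[0,0,0]);st()
w=[]
for th in np.r_[.1:1.41:.1]:
  a=arc(th);w.append((deck(a[0],a[1],a[2]-10),RD))
go(w)"
```

```text
t 3.13 err mm [ 0.8 -0.5  0.4] rot [-0.  -0.1 -0.1] F [-0.5  0.9 -0.4] w 31.1 gf 0.0 q [ 14.  25. -33. 125. -31.  32. 107.]
[2.8, -6.8, 12.4] [0.0, 0.0, -0.0] | leg 14 mm 0 deg rows>=0.3
[6.9, -13.3, 24.4] [0.0, 0.0, -0.0] | leg 14 mm 0 deg rows>=0.3
[12.4, -19.5, 36.2] [0.0, 0.0, -0.0] | leg 14 mm 0 deg rows>=0.3
[19.2, -25.2, 47.5] [0.0, 0.0, -0.0] | leg 14 mm 0 deg rows>=0.3
[27.2, -30.5, 58.1] [0.0, 0.0, -0.0] | leg 14 mm 0 deg rows>=0.3
[36.3, -35.2, 68.2] [0.0, 0.0, -0.0] | leg 14 mm 0 deg rows>=0.3
[46.5, -39.3, 77.4] [0.0, 0.0, -0.0] | leg 14 mm 0 deg rows>=0.3
[57.6, -42.8, 85.7] [0.0, 0.0, -0.0] | leg 14 mm 0 deg rows>=0.3
[69.6, -45.6, 93.1] [0.0, 0.0, -0.0] | leg 14 mm 0 deg rows>=0.3
[82.2, -47.8, 99.5] [0.0, 0.0, -0.0] | leg 14 mm 0 deg rows>=0.3
[95.5, -49.2, 104.7] [0.0, 0.0, -0.0] | leg 14 mm 0 deg rows>=0.3
[109.2, -50.0, 108.8] [0.0, 0.0, -0.0] | leg 14 mm 0 deg rows>=0.3
[123.3, -50.0, 111.7] [0.0, 0.0, -0.0] | leg 14 mm 0 deg rows>=0.3
[137.5, -49.2, 113.4] [0.0, 0.0, -0.0] | leg 14 mm 0 deg rows>=0.3
```

Emit:
carry_out --pt "0 0 0 0 0 0 0" --pt "0 0 0 0 0 0 0" --pt "0 0 0 0 0 0 0" --pt "0 0 0 0 0 0 0" --pt "0 0 0 0 0 0 0" --pt "0 0 0 0 0 0 0"

```text
time: 3.63
tool_pos: [0.4336, 0.2149, 0.0897]
tool_rot: [[-0.993, -0.104, -0.059], [-0.12, 0.86, 0.495], [-0.001, 0.499, -0.867]]
wrist_force: [-0.3, -7.0, 1.2]
gripper_width: 0.0143
gripper_force: 30.0
```

In the tool's units: 85.7 mm / 1000 = 0.0857, 77.4 mm / 1000 = 0.0774.

Emit:
carry_out --pt "0 0.0028 -0.0068 0.0124 0 0 0" --pt "0 0.0069 -0.0133 0.0244 0 0 0" --pt "0 0.0124 -0.0195 0.0362 0 0 0" --pt "0 0.0192 -0.0252 0.0475 0 0 0" --pt "0 0.0272 -0.0305 0.0581 0 0 0" --pt "0 0.0363 -0.0352 0.0682 0 0 0" --pt "0 0.0465 -0.0393 0.0774 0 0 0" --pt "0 0.0576 -0.0428 0.0857 0 0 0"

```text
time: 4.3
tool_pos: [0.4923, 0.1718, 0.1764]
tool_rot: [[-0.993, -0.104, -0.057], [-0.119, 0.861, 0.495], [-0.002, 0.499, -0.867]]
wrist_force: [4.0, -2.3, -2.0]
gripper_width: 0.0147
gripper_force: 30.0
```

In the tool's units: 79.9 mm / 1000 = 0.0799, 65.7 mm / 1000 = 0.0657.

Emit:
carry_out --pt "0 0.012 -0.0028 0.0074 0 0 0" --pt "0 0.0246 -0.005 0.0138 0 0 0" --pt "0 0.0379 -0.0064 0.019 0 0 0" --pt "0 0.0516 -0.0072 0.0231 0 0 0" --pt "0 0.0657 -0.0072 0.026 0 0 0" --pt "0 0.0799 -0.0064 0.0277 0 0 0" --pt "0 0.0799 -0.0064 0.0277 0 0 0"

```text
time: 4.88
tool_pos: [0.5671, 0.1665, 0.2019]
tool_rot: [[-0.992, -0.105, -0.073], [-0.127, 0.859, 0.495], [0.011, 0.5, -0.866]]
wrist_force: [-9.1, -7.1, 4.3]
gripper_width: 0.0147
gripper_force: 30.0
```

```bash
python3 -c "
from g import *
did([137.5,-49.2,113.4],[0,0,0]);st()
m=np.vstack([cv2.resize(cam(n)['frame'][r[0]:r[1],r[2]:r[3]],(800,300),interpolation=cv2.INTER_CUBIC) for n,r in(('scene',(150,225,140,340)),('side',(150,237,140,372)))])
cv2.imwrite('pics/lev.png',m)
print((deck(78,-60,161)-start()[0])*1e3)"
```

```text
t 4.88 err mm [-3.4 -0.3 -1.8] rot [-0.   0.6  0.3] F [-9.1 -7.1  4.3] w 14.7 gf 30.0 q [ 15.  25. -27. 103. -23.  56. 101.]
[-1.93151146 -5.30181043  8.73009001]
```

View pics/lev.png

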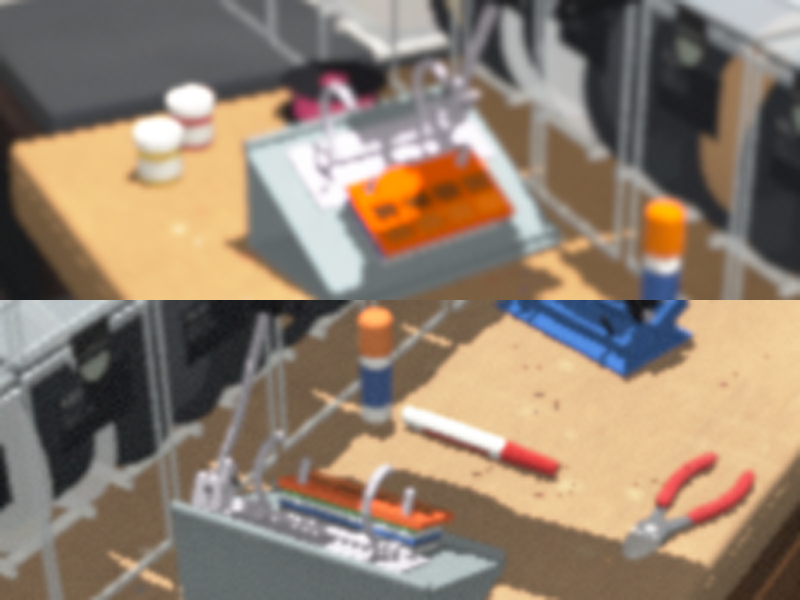

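The lever is standing and both arches are tilted back, with the posts clear (scene crop: posts at about (372,185) and (462,158)). I'll release, back off along the deck normal and go over the plate.

```bash
python3 -c "
from g import *
a=arc(1.4)
go([(deck(a[0],a[1],a[2]-10+62),RD),(deck(-1,0,205),RD),(deck(-1,0,80),RD),(deck(-1,0,20),RD)])"
```

```text
[3.7, -30.8, 53.7] [0.0, 0.0, -0.0] | leg 62 mm 0 deg rows>=1.5
[-50.6, -102.3, 7.3] [0.0, 0.0, -0.0] | leg 101 mm 0 deg rows>=2.4
[-58.1, -40.3, -100.9] [0.0, 0.0, -0.0] | leg 125 mm 0 deg rows>=3.0
[-61.7, -10.5, -152.9] [0.0, 0.0, -0.0] | leg 60 mm 0 deg rows>=1.4
```

Emit:
carry_out --pt "45 0 0 0 0 0 0" --pt "45 0 0 0 0 0 0" --pt "45 0 0 0 0 0 0" --pt "45 0 0 0 0 0 0" --pt "45 0 0 0 0 0 0"

```text
time: 5.4
tool_pos: [0.5707, 0.1672, 0.2035]
tool_rot: [[-0.993, -0.105, -0.06], [-0.121, 0.86, 0.497], [-0.001, 0.5, -0.866]]
wrist_force: [-0.2, -0.8, -0.8]
gripper_width: 0.0398
gripper_force: 0.0
```

In the tool's units: -102.3 mm / 1000 = -0.1023, -86.8 mm / 1000 = -0.0868.

Emit:
carry_out --pt "50 0.0012 -0.0103 0.018 0 0 0" --pt "50 0.0025 -0.0205 0.036 0 0 0" --pt "60 0.0037 -0.0308 0.0537 0 0 0" --pt "70 -0.014 -0.055 0.038 0 0 0" --pt "80 -0.032 -0.079 0.022 0 0 0" --pt "80 -0.0506 -0.1023 0.0073 0 0 0" --pt "80 -0.0525 -0.0868 -0.02 0 0 0" --pt "80 -0.0544 -0.0713 -0.047 0 0 0"

```text
time: 6.07
tool_pos: [0.517, 0.0926, 0.1559]
tool_rot: [[-0.993, -0.1, -0.055], [-0.114, 0.861, 0.495], [-0.002, 0.498, -0.867]]
wrist_force: [1.1, 0.9, 0.3]
gripper_width: 0.0775
gripper_force: 0.0
```

In the tool's units: -53.9 mm / 1000 = -0.0539, 31 mm / 1000 = 0.031.

Emit:
carry_out --pt "80 -0.0019 0.0155 -0.027 0 0 0" --pt "80 -0.0037 0.031 -0.0539 0 0 0" --pt "80 -0.0037 0.031 -0.0539 0 0 0"

```text
time: 6.32
tool_pos: [0.5082, 0.1295, 0.0988]
tool_rot: [[-0.992, -0.105, -0.07], [-0.126, 0.858, 0.498], [0.008, 0.503, -0.864]]
wrist_force: [-0.8, 0.0, -0.6]
gripper_width: 0.0796
gripper_force: 0.0
```

```bash
python3 -c "
from g import *
did([-54.4,-71.3,-47],[0,0,0]);did([-3.7,31,-53.9],[0,0,0]);st()
go([(deck(-1,0,20),RD)])"; python3 m4.py w4
```

```text
t 6.32 err mm [-4.2  3.  -4. ] rot [0.1 0.5 0.3] F [-0.8  0.  -0.6] w 79.6 gf 0.0 q [ 19.  29. -28. 115. -26.  43. 111.]
[-3.6, 29.8, -52.0] [0.0, 0.0, -0.0] | leg 60 mm 0 deg rows>=1.4
plate 6435 ((-2.3915882110595703, -0.07874298095703125), (61.34856414794922, 110.4056396484375), 0.4130854904651642) 25.050562683517292
```

In the tool's units: -52.5 mm / 1000 = -0.0525, -2.4 mm / 1000 = -0.0024.

Emit:
carry_out --pt "80 -0.0012 0.01 -0.0175 0 0 0" --pt "80 -0.0024 0.0195 -0.035 0 0 0" --pt "80 -0.0035 0.029 -0.0525 0 0 0" --pt "80 -0.0035 0.029 -0.0525 0 0 0" --pt "0 -0.0035 0.029 -0.0525 0 0 0" --pt "0 -0.0035 0.029 -0.0525 0 0 0" --pt "0 -0.0035 0.029 -0.0525 0 0 0" --pt "0 -0.0035 0.029 -0.0525 0 0 0"

```text
time: 7.03
tool_pos: [0.5102, 0.1547, 0.0511]
tool_rot: [[-0.993, -0.105, -0.057], [-0.119, 0.86, 0.496], [-0.003, 0.499, -0.867]]
wrist_force: [-0.0, -1.6, 4.2]
gripper_width: 0.0613
gripper_force: 30.1
```

Emit:
carry_out --pt "0 0 0 0 0 0 0" --pt "0 0 0 0 0 0 0" --pt "0 0 0 0 0 0 0"

```text
time: 7.28
tool_pos: [0.5102, 0.1547, 0.051]
tool_rot: [[-0.993, -0.105, -0.057], [-0.119, 0.86, 0.496], [-0.003, 0.499, -0.866]]
wrist_force: [-0.5, -3.3, 6.7]
gripper_width: 0.0614
gripper_force: 30.0
```

```bash
python3 -c "
from g import *
did([-3.5,29,-52.5],[0,0,0]);st()
go([(deck(-2,0,85),RD)])"
```

```text
t 7.28 err mm [ 1.3 -0.8  0.7] rot [-0.  -0.1 -0.1] F [-0.5 -3.3  6.7] w 61.4 gf 30.0 q [ 17.  34. -28. 117. -26.  36. 112.]
[3.9, -32.3, 56.3] [0.0, 0.0, -0.0] | leg 65 mm 0 deg rows>=1.6
```

In the tool's units: 73 mm / 1000 = 0.073, 56.3 mm / 1000 = 0.0563.

Emit:
carry_out --pt "0 0.0004 -0.0032 0.0056 0 0 0" --pt "0 0.001 -0.008 0.014 0 0 0" --pt "0 0.0018 -0.015 0.026 0 0 0" --pt "0 0.0028 -0.023 0.04 0 0 0" --pt "0 0.0039 -0.0323 0.0563 0 0 0" --pt "0 0.005 -0.042 0.073 0 0 0" --pt "0 0.005 -0.042 0.073 0 0 0"

```text
time: 7.87
tool_pos: [0.5164, 0.1112, 0.1258]
tool_rot: [[-0.993, -0.105, -0.053], [-0.117, 0.861, 0.495], [-0.006, 0.498, -0.867]]
wrist_force: [0.7, -0.4, -0.8]
gripper_width: 0.0618
gripper_force: 30.0
```

```bash
cat > m5.py <<'E'
from g import *
# plate in tool frame
W=cam('wrist');s=sense();P=fpts(W);T=((P-s['tool_pos'])@s['tool_rot'])*1e3
hsv=cv2.cvtColor(W['frame'],cv2.COLOR_BGR2HSV).astype(int);H,S,V=[hsv[...,i] for i in range(3)]
m=(H>=4)&(H<=20)&(S>190)&(abs(T[...,0])<75)&(abs(T[...,1])<45)&(abs(T[...,2]+5)<25)
Q=T[m];r=cv2.minAreaRect(Q[:,:2].astype(np.float32));c=Q.mean(0);n=np.linalg.svd(Q-c,full_matrices=False)[2][2]
print('plate in tool',m.sum(),np.round(r[0],1),np.round(r[1],1),round(r[2],2),'z',np.percentile(Q[:,2],[5,50,95]).round(1),'n',n.round(3),'x',np.percentile(Q[:,0],[.5,99.5]).round(1),'y',np.percentile(Q[:,1],[.5,99.5]).round(1))
E
python3 -c "
from g import *
did([5,-42,73],[0,0,0]);st()
z=[]
for h in(75,42,8): z.append((bed(0,0,h),RB))
go(z)"; python3 m5.py
```

```text
t 7.87 err mm [ 2.5 -2.3  2.5] rot [-0.1 -0.3 -0.2] F [ 0.7 -0.4 -0.8] w 61.8 gf 30.0 q [ 21.  27. -27. 114. -25.  47. 111.]
[18.5, -283.4, -4.3] [-1.05, 0.063, -0.328] | leg 284 mm 63 deg rows>=8.8
[14.6, -299.4, -32.9] [-1.05, 0.063, -0.328] | leg 33 mm 0 deg rows>=0.8
[10.5, -315.9, -62.4] [-1.05, 0.063, -0.328] | leg 34 mm 0 deg rows>=0.8
plate in tool 12843 [ 5.4 -4.5] [ 71.8 100.9] 89.79 z [-6.9 -5.7 -4.5] n [-0.001  0.008 -1.   ] x [-40.1  55.5] y [-30.1  30.9]
```

In the tool's units: -176 mm / 1000 = -0.176, 15.4 mm / 1000 = 0.0154, -0.0875 rad / 2 = -0.0438.

Emit:
carry_out --pt "0 0.002 -0.022 0.02 -0.0438 0.0027 -0.0137" --pt "0 0.004 -0.044 0.04 -0.0875 0.0053 -0.0274" --pt "0 0.006 -0.066 0.06 -0.1313 0.0079 -0.041" --pt "0 0.008 -0.088 0.07 -0.175 0.0105 -0.0547" --pt "0 0.01 -0.11 0.075 -0.2188 0.0132 -0.0684" --pt "0 0.012 -0.132 0.075 -0.2625 0.0158 -0.082" --pt "0 0.014 -0.154 0.075 -0.3063 0.0184 -0.0957" --pt "0 0.0154 -0.176 0.07 -0.35 0.021 -0.1094"

```text
time: 8.58
tool_pos: [0.5296, -0.0627, 0.1934]
tool_rot: [[-0.992, 0.113, -0.062], [0.122, 0.978, -0.172], [0.041, -0.178, -0.983]]
wrist_force: [-0.7, -0.1, -1.5]
gripper_width: 0.0614
gripper_force: 30.0
```

In the tool's units: -88 mm / 1000 = -0.088, -66 mm / 1000 = -0.066, -0.35 rad / 2 = -0.175.

Emit:
carry_out --pt "0 0.002 -0.022 -0.01 -0.0438 0.0027 -0.0137" --pt "0 0.004 -0.044 -0.02 -0.0875 0.0053 -0.0274" --pt "0 0.006 -0.066 -0.03 -0.1313 0.0079 -0.041" --pt "0 0.0076 -0.088 -0.04 -0.175 0.0105 -0.0547" --pt "0 0.0076 -0.088 -0.04 -0.175 0.0105 -0.0547" --pt "0 0.0076 -0.088 -0.04 -0.175 0.0105 -0.0547"

```text
time: 9.08
tool_pos: [0.5359, -0.1491, 0.151]
tool_rot: [[-0.972, 0.203, -0.122], [0.236, 0.843, -0.484], [0.005, -0.499, -0.867]]
wrist_force: [0.5, 0.3, -0.6]
gripper_width: 0.0611
gripper_force: 30.0
```

```bash
cat > m6.py <<'E'
from g import *
W=cam('wrist');P=fpts(W);L=((P-Bo)@np.stack([bx,by,bn],1))*1e3
np.savez('w6.npz',**{k:np.array(v) for k,v in W.items()})
for s in(1,-1):
    J=L[(L[...,2]>25)&(L[...,2]<40)&(L[...,1]*s>45)&(L[...,1]*s<80)&(abs(L[...,0])<30)]
    print('jaw',s,len(J),np.percentile(J,[2,50,98],0).round(1).tolist() if len(J) else '')
E
python3 -c "
from g import *
did([15.4,-176,70],[-.7,.042,-.2187]);did([7.6,-88,-40],[-.35,.021,-.1093]);st()
go([(bed(0,0,h),RB) for h in(70,40,20,8,0)])"; python3 m5.py; python3 m6.py
```

```text
t 9.08 err mm [-1.   1.4 -2.3] rot [0.1 0.3 0.1] F [ 0.5  0.3 -0.6] w 61.1 gf 30.0 q [ -3.  25.  -1. 109.  33.  61.  52.]
[-5.1, -21.8, -38.7] [-0.0, 0.0, 0.0] | leg 45 mm 0 deg rows>=1.1
[-8.6, -36.4, -64.7] [-0.0, 0.0, 0.0] | leg 30 mm 0 deg rows>=0.7
[-11.0, -46.1, -82.0] [-0.0, 0.0, 0.0] | leg 20 mm 0 deg rows>=0.5
[-12.5, -51.9, -92.4] [-0.0, 0.0, 0.0] | leg 12 mm 0 deg rows>=0.3
[-13.4, -55.8, -99.3] [-0.0, 0.0, 0.0] | leg 8 mm 0 deg rows>=0.2
plate in tool 13248 [7.7 2.9] [ 62.5 100.8] 89.57 z [-5.8 -4.6 -3.4] n [-0.006  0.008 -1.   ] x [-37.7  57.8] y [-27.7  33.5]
jaw 1 0 
jaw -1 444 [[-19.7, -64.6, 25.5], [-0.9, -61.4, 33.5], [18.0, -57.6, 35.6]]
```

```bash
sed -i "s/W=cam('wrist');s=sense()/s=sense();W=cam('wrist')/" m5.py; python3 m5.py; python3 m5.py; python3 -c "
from g import *
st()"
```

```text
plate in tool 13262 [8.7 3.7] [100.5  73.6] 3.6 z [-6.8 -5.6 -4.4] n [-0.004  0.007 -1.   ] x [-38.3  57.1] y [-28.1  33.1]
plate in tool 13191 [7.2 2.6] [ 62.8 100.4] 89.85 z [-6.8 -5.6 -4.5] n [-0.003  0.006 -1.   ] x [-38.4  57.1] y [-28.1  33.1]
t 9.28 err mm [0.4 0.6 0.4] rot [ 0.1 -0.1  0. ] F [-0.2  0.2 -1.1] w 61.4 gf 30.0 q [ -3.  25.  -1. 109.  33.  61.  52.]
```

In the tool's units: -57.8 mm / 1000 = -0.0578, -32.5 mm / 1000 = -0.0325.

Emit:
carry_out --pt "0 -0.0025 -0.0108 -0.0193 0 0 0" --pt "0 -0.005 -0.0216 -0.0386 0 0 0" --pt "0 -0.0077 -0.0325 -0.0578 0 0 0" --pt "0 -0.0077 -0.0325 -0.0578 0 0 0" --pt "0 -0.0077 -0.0325 -0.0578 0 0 0"

```text
time: 9.7
tool_pos: [0.5288, -0.1833, 0.0954]
tool_rot: [[-0.971, 0.207, -0.12], [0.239, 0.841, -0.485], [0.001, -0.499, -0.866]]
wrist_force: [-0.5, 0.4, -0.5]
gripper_width: 0.0615
gripper_force: 30.0
```

```bash
cat > m7.py <<'E'
from g import *
def jaws(L,s,t):
    for lo,hi in((26,29),(29,32),(32,34.5),(34.5,38)):
        J=L[(L[...,2]>lo)&(L[...,2]<hi)&(L[...,1]*s>52)&(L[...,1]*s<75)&(abs(L[...,0])<30)]
        if len(J)>10: print(t,s,(lo,hi),len(J),'y',np.percentile(J[:,1],[3,50,97]).round(1),'x',np.percentile(J[:,0],[3,97]).round(1))
M=np.stack([bx,by,bn],1)
L=((fpts(dict(np.load('w1.npz')))-Bo)@M)*1e3
jaws(L,1,'w1');jaws(L,-1,'w1')
s=sense();W=cam('wrist');P=fpts(W);L=((P-Bo)@M)*1e3;jaws(L,-1,'now')
print('tcp in bed',((s['tool_pos']-Bo)@M*1e3).round(1))
hsv=cv2.cvtColor(W['frame'],cv2.COLOR_BGR2HSV).astype(int);H,S,V=[hsv[...,i] for i in range(3)]
m=(H>=4)&(H<=20)&(S>190)&(abs(L[...,0])<45)&(abs(L[...,1])<75)&(L[...,2]>30)&(L[...,2]<75)
Q=L[m];print('plate in bed y',np.percentile(Q[:,1],[.3,99]).round(1),'x',np.percentile(Q[:,0],[.5,99.5]).round(1),'z',np.median(Q[:,2]).round(1))
cv2.imwrite('pics/w7.png',cv2.resize(W['frame'],(800,600)))
E
python3 -c "
from g import *
did([-7.7,-32.5,-57.8],[0,0,0]);st()"; python3 m7.py
```

```text
t 9.7 err mm [-0.4 -0.3 -0.1] rot [ 0.   0.  -0.1] F [-0.5  0.4 -0.5] w 61.5 gf 30.0 q [ -1.  29.   0. 112.  37.  54.  50.]
w1 1 (26, 29) 56 y [57.7 59.  60.1] x [-17.5  18.9]
w1 1 (29, 32) 56 y [59.1 60.2 62.3] x [-16.7  19.7]
w1 1 (32, 34.5) 90 y [60.4 62.2 65.1] x [-18.8  18.7]
w1 1 (34.5, 38) 41 y [61.3 62.6 64.2] x [-19.4  17.2]
w1 -1 (26, 29) 52 y [-60.4 -58.7 -57.8] x [-18.7  19.2]
w1 -1 (29, 32) 46 y [-61.5 -59.9 -59. ] x [-18.2  19.1]
w1 -1 (32, 34.5) 75 y [-64.3 -61.8 -59.8] x [-18.4  19.3]
w1 -1 (34.5, 38) 57 y [-63.9 -62.5 -60.7] x [-18.8  18.6]
now -1 (26, 29) 93 y [-59.1 -58.4 -57.6] x [-18.8  17.7]
now -1 (29, 32) 119 y [-60.  -59.3 -58.5] x [-18.8  17.6]
now -1 (32, 34.5) 379 y [-64.6 -62.4 -60. ] x [-19.1  17. ]
now -1 (34.5, 38) 190 y [-64.7 -62.6 -61.3] x [-19.   17.9]
tcp in bed [ 0.2 -0.4 47.7]
plate in bed y [-57.6  37.4] x [-32.8  28.3] z 53.3
```

View pics/w7.png

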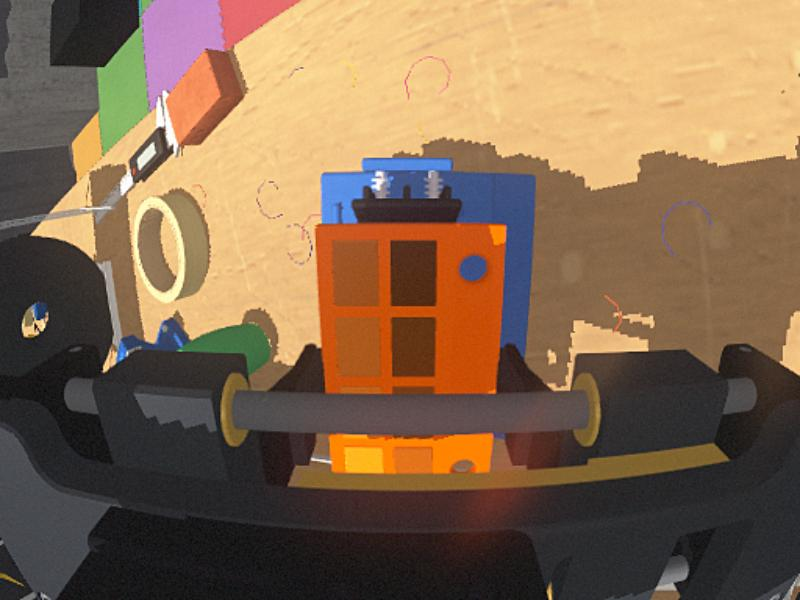

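The view shows the gripped plate at (412,330) with the holder's jaw at (407,210) just beyond its end. In this single image the plate sits 2.5 mm toward the −y jaw and 1.5 mm low. I'll correct that and lower it.

In the tool's units: -32.2 mm / 1000 = -0.0322, -20.1 mm / 1000 = -0.0201.

Emit:
carry_out --pt "0 0.002 -0.0016 0.0007 0 0 0" --pt "0 0.0006 -0.0074 -0.0097 0 0 0" --pt "0 -0.0009 -0.0133 -0.0201 0 0 0" --pt "0 -0.0018 -0.0172 -0.027 0 0 0" --pt "0 -0.0025 -0.0201 -0.0322 0 0 0" --pt "0 -0.0025 -0.0201 -0.0322 0 0 0" --pt "0 -0.0025 -0.0201 -0.0322 0 0 0"

```text
time: 10.33
tool_pos: [0.5263, -0.2031, 0.062]
tool_rot: [[-0.971, 0.206, -0.12], [0.238, 0.842, -0.485], [0.001, -0.499, -0.866]]
wrist_force: [1.0, -0.1, -2.0]
gripper_width: 0.0612
gripper_force: 30.0
```

```bash
cat >> g.py <<'E'
def bst():
    M=np.stack([bx,by,bn],1);s=sense();st();print('tcp in bed',((s['tool_pos']-Bo)@M*1e3).round(1),'F in bed',(s['wrist_force']@M).round(1),'M',(s['torque']@M).round(2))
E
python3 -c "
from g import *
did([-2.5,-20.1,-32.2],[0,0,0]);bst()"; python3 m7.py | tail -5
```

```text
t 10.33 err mm [-0.4  0.  -1.3] rot [ 0.   0.1 -0. ] F [ 1.  -0.1 -2. ] w 61.2 gf 30.0 q [ -0.  32.   2. 113.  39.  49.  48.]
tcp in bed [0.7 1.9 8.9] F in bed [-1.1  1.  -1.7] M [ 0.04  1.01 -0.09]
now -1 (29, 32) 201 y [-64.5 -63.9 -63.3] x [-19.3  17. ]
now -1 (32, 34.5) 570 y [-68.5 -66.4 -64.4] x [-19.4  17.5]
now -1 (34.5, 38) 297 y [-68.4 -66.7 -65.4] x [-18.8  17.4]
tcp in bed [0.7 1.9 8.9]
plate in bed y [ 3.8 11.3] x [-37.2 -32.1] z 46.6
```

The jaw is spread by about 4 mm with the plate at 9 mm, so it is entering properly. I'll press it home.

In the tool's units: -9.5 mm / 1000 = -0.0095, -8.7 mm / 1000 = -0.0087.

Emit:
carry_out --pt "0 -0.0004 -0.0015 -0.0026 0 0 0" --pt "0 -0.0007 -0.0029 -0.0052 0 0 0" --pt "0 -0.001 -0.0039 -0.0069 0 0 0" --pt "0 -0.0012 -0.0049 -0.0087 0 0 0" --pt "0 -0.0013 -0.0053 -0.0095 0 0 0" --pt "0 -0.0013 -0.0053 -0.0095 0 0 0"

```text
time: 10.88
tool_pos: [0.5261, -0.2079, 0.0537]
tool_rot: [[-0.971, 0.206, -0.118], [0.238, 0.842, -0.485], [-0.001, -0.499, -0.866]]
wrist_force: [0.9, 4.2, 3.8]
gripper_width: 0.0611
gripper_force: 30.0
```

```bash
python3 -c "
from g import *
did([-1.3,-5.3,-9.5],[0,0,0]);bst()"; python3 m7.py | tail -5
```

```text
t 10.88 err mm [ 0.7  0.5 -0.1] rot [ 0.  -0.1  0. ] F [0.9 4.2 3.8] w 61.1 gf 30.0 q [  0.  33.   2. 113.  39.  48.  48.]
tcp in bed [ 0.7  2.9 -0.8] F in bed [-1.8 -0.2  5.5] M [-0.21  0.82 -0.11]
now -1 (29, 32) 216 y [-61.3 -60.7 -59.7] x [-19.   16.7]
now -1 (32, 34.5) 746 y [-65.8 -63.8 -61.2] x [-19.4  17.5]
now -1 (34.5, 38) 372 y [-65.2 -63.5 -62.2] x [-18.3  17.4]
tcp in bed [ 0.7  2.9 -0.8]
plate in bed y [-30.2  12.5] x [-32.8  40.1] z 41.0
```

In the tool's units: -3.5 mm / 1000 = -0.0035, -1.9 mm / 1000 = -0.0019.

Emit:
carry_out --pt "0 -0.0002 -0.001 -0.0017 0 0 0" --pt "0 -0.0005 -0.0019 -0.0035 0 0 0" --pt "0 -0.0005 -0.0019 -0.0035 0 0 0" --pt "0 -0.0005 -0.0019 -0.0035 0 0 0"

```text
time: 11.27
tool_pos: [0.5263, -0.2085, 0.0528]
tool_rot: [[-0.972, 0.206, -0.117], [0.237, 0.841, -0.486], [-0.002, -0.5, -0.866]]
wrist_force: [-3.9, 13.4, 23.7]
gripper_width: 0.0613
gripper_force: 30.0
```

```bash
python3 -c "
from g import *
did([-.5,-1.9,-3.5],[0,0,0]);bst()"
```

```text
t 11.27 err mm [1.4 1.8 2.5] rot [-0.1 -0.1  0.1] F [-3.9 13.4 23.7] w 61.3 gf 30.0 q [  0.  33.   2. 113.  39.  48.  48.]
tcp in bed [ 0.6  3.2 -1.8] F in bed [ 1.3 -7.  26.6] M [-1.49 -0.01 -0.02]
```

Pressing with 27 N moves it no further, so it has bottomed out. I'll release and check from above.

Emit:
carry_out --pt "0 0.0005 0.0019 0.0035 0 0 0" --pt "75 0.0005 0.0019 0.0035 0 0 0" --pt "75 0.0005 0.0019 0.0035 0 0 0" --pt "75 0.0005 0.0019 0.0035 0 0 0" --pt "75 0.0005 0.0019 0.0035 0 0 0" --pt "75 0.0029 0.0116 0.0208 0 0 0" --pt "75 0.0053 0.0213 0.038 0 0 0" --pt "75 0.0088 0.036 0.064 0 0 0"

```text
time: 11.93
tool_pos: [0.5317, -0.1755, 0.1128]
tool_rot: [[-0.971, 0.206, -0.125], [0.241, 0.84, -0.486], [0.005, -0.502, -0.865]]
wrist_force: [-0.1, -0.4, -0.1]
gripper_width: 0.0749
gripper_force: 0.0
```

```bash
python3 -c "
from g import *
did([8.8,36,64],[0,0,0]);bst()
W=cam('wrist')
Rv=Ro.from_rotvec([0,0,0]).as_matrix()
R0=np.array([[0,1,0],[1,0,0],[0,0,-1.]])
go([(np.array([.49,-.27,.25]),Ro.from_rotvec([0,0,np.pi*k]).as_matrix()@R0) for k in(0,.5)])
"; python3 m7.py|tail -5
```

```text
t 11.93 err mm [-2.  -1.2 -1.5] rot [-0.1  0.3 -0.2] F [-0.1 -0.4 -0.1] w 74.9 gf 0.0 q [ -2.  28.   0. 111.  35.  56.  51.]
tcp in bed [ 1.8  0.6 66.9] F in bed [ 0.3 -0.  -0.3] M [ 0.08  0.67 -0.01]
[-43.7, -95.7, 135.7] [0.348, -0.443, -1.298] | leg 172 mm 81 deg rows>=11.3
[-43.7, -95.7, 135.7] [0.521, -0.063, 0.235] | leg 0 mm 90 deg rows>=12.6
now -1 (29, 32) 99 y [-62.3 -61.6 -60.9] x [-19.   17.3]
now -1 (32, 34.5) 237 y [-65.8 -63.8 -61.9] x [-19.4  16.8]
now -1 (34.5, 38) 128 y [-65.7 -64.4 -62.6] x [-19.3  17.4]
tcp in bed [-0.1  4.7 74. ]
plate in bed y [-65.9  -2. ] x [-40.4  17.4] z 50.6
```

In the tool's units: 130 mm / 1000 = 0.13, 94 mm / 1000 = 0.094.

Emit:
carry_out --pt "60 0.008 0.014 0.028 0 0 0" --pt "60 0.016 0.03 0.058 0 0 0" --pt "60 0.026 0.048 0.094 0 0 0" --pt "60 0.037 0.068 0.13 0 0 0" --pt "60 0.037 0.068 0.13 0 0 0" --pt "60 0.037 0.068 0.13 0 0 0"

```text
time: 12.53
tool_pos: [0.5722, -0.1053, 0.2451]
tool_rot: [[-0.972, 0.207, -0.115], [0.236, 0.842, -0.485], [-0.004, -0.498, -0.867]]
wrist_force: [0.1, 0.1, -0.0]
gripper_width: 0.0603
gripper_force: 0.0
```

```bash
cat > m8.py <<'E'
from g import *
did([37,68,130],[0,0,0]);bst()
M=np.stack([bx,by,bn],1);s=sense();W=cam('wrist');P=fpts(W);L=((P-Bo)@M)*1e3
for sg in(1,-1):
    J=L[(L[...,2]>29)&(L[...,2]<38)&(L[...,1]*sg>52)&(L[...,1]*sg<78)&(abs(L[...,0])<30)]
    print('jaw',sg,len(J),np.percentile(J,[3,50,97],0).round(1).tolist() if len(J) else '')
hsv=cv2.cvtColor(W['frame'],cv2.COLOR_BGR2HSV).astype(int);H,S,V=[hsv[...,i] for i in range(3)]
m=(H>=4)&(H<=20)&(S>190)&(abs(L[...,0])<45)&(abs(L[...,1])<65)&(L[...,2]>-5)&(L[...,2]<30)
Q=L[m];r=cv2.minAreaRect(Q[:,:2].astype(np.float32));print('plate',len(Q),r);A=np.c_[Q[:,:2],np.ones(len(Q))]
k=np.linalg.lstsq(A,Q[:,2],rcond=None)[0];print('plane z=',k.round(4))
cv2.imwrite('pics/w8.png',cv2.resize(W['frame'],(800,600)))
go([(deck(78,-62.6,230),RD)]);a=arc(1.4);print(a)
E
python3 m8.py
```

```text
t 12.53 err mm [1.5 1.  0.8] rot [ 0.  -0.2  0.1] F [ 0.1  0.1 -0. ] w 60.3 gf 0.0 q [-6. 22. -3. 99. 30. 74. 55.]
tcp in bed [  0.5  23.3 220.3] F in bed [-0.1  0.1  0. ] M [-0.05  0.66 -0.01]
jaw 1 172 [[-19.3, 60.7, 29.2], [-0.4, 63.0, 33.2], [18.1, 65.8, 35.3]]
jaw -1 184 [[-19.2, -65.8, 29.5], [-1.2, -63.4, 33.7], [18.0, -60.1, 35.5]]
plate 3611 ((-1.9059410095214844, 0.7710609436035156), (61.60466384887695, 108.97931671142578), 0.38212862610816956)
plane z= [5.2000e-03 1.4000e-03 6.1661e+00]
[4.6, 233.9, 27.9] [1.05, -0.063, 0.328] | leg 236 mm 63 deg rows>=8.8
(78, np.float64(-62.56036006066187), np.float64(160.95980329512076))
```

The plate lies flat (z 6.2 mm, no tilt), and both jaws sit about 1.5 mm out over its ends, so it is home. Now back to the lever.

In the tool's units: 187.2 mm / 1000 = 0.1872, 117 mm / 1000 = 0.117, 0.105 rad / 2 = 0.0525.

Emit:
carry_out --pt "50 0.0005 0.0234 0.01 0.0525 -0.0032 0.0164" --pt "50 0.0009 0.0468 0.02 0.105 -0.0063 0.0328" --pt "50 0.0014 0.0702 0.03 0.1575 -0.0095 0.0492" --pt "50 0.0018 0.0936 0.04 0.21 -0.0126 0.0656" --pt "50 0.0023 0.117 0.045 0.2625 -0.0158 0.082" --pt "50 0.0028 0.1404 0.05 0.315 -0.0189 0.0984" --pt "50 0.0032 0.1638 0.05 0.3675 -0.0221 0.1148" --pt "50 0.0037 0.1872 0.045 0.42 -0.0252 0.1312"

```text
time: 13.25
tool_pos: [0.5743, 0.0801, 0.2883]
tool_rot: [[-0.998, -0.038, -0.044], [-0.05, 0.949, 0.312], [0.03, 0.314, -0.949]]
wrist_force: [-0.4, -0.1, -0.9]
gripper_width: 0.0496
gripper_force: 0.0
```

In the tool's units: 46.7 mm / 1000 = 0.0467, 23.4 mm / 1000 = 0.0234, 0.21 rad / 2 = 0.105.

Emit:
carry_out --pt "50 0.0005 0.0234 -0.009 0.0525 -0.0032 0.0164" --pt "50 0.0009 0.0467 -0.0171 0.105 -0.0063 0.0328" --pt "50 0.0009 0.0467 -0.0171 0.105 -0.0063 0.0328" --pt "50 0.0009 0.0467 -0.0171 0.105 -0.0063 0.0328"

```text
time: 13.58
tool_pos: [0.5741, 0.1252, 0.2686]
tool_rot: [[-0.993, -0.099, -0.064], [-0.118, 0.862, 0.494], [0.007, 0.498, -0.867]]
wrist_force: [0.1, -0.8, 1.1]
gripper_width: 0.0499
gripper_force: 0.0
```

```bash
cat > m9.py <<'E'
from g import *
did([3.7,187.2,45],[.84,-.0504,.2624]);did([.9,46.7,-17.1],[.21,-.0126,.0656]);st()
W=cam('wrist');P=fpts(W);L=((P-O)@np.stack([dx,dy,dn],1))*1e3
V=W['frame'].max(-1)
m=(V<110)&(abs(L[...,0]-78)<20)&(abs(L[...,1]+62)<25)&(L[...,2]>140)&(L[...,2]<190)
print('pad',m.sum(),np.percentile(L[m],[3,50,97],0).round(1).tolist() if m.sum() else '')
p=(abs(L[...,0]-21)<8)&(abs(abs(L[...,1])-40)<8)&(L[...,2]>30)&(L[...,2]<60);print('posts/arches near tips',p.sum(),np.percentile(L[p],[3,97],0).round(1).tolist() if p.sum() else '')
a=arc(1.4);go([(deck(78,a[1],a[2]-10),RD)])
E
python3 m9.py
```

```text
t 13.58 err mm [-1.2 -2.4 -3.6] rot [-0.2  0.4 -0.2] F [ 0.1 -0.8  1.1] w 49.9 gf 0.0 q [ 13.  21. -19.  99. -26.  65. 103.]
pad 331 [[71.4, -64.2, 148.7], [78.0, -59.1, 176.1], [84.5, -56.0, 178.2]]
posts/arches near tips 56 [[18.8, -41.9, 31.4], [23.6, 41.1, 43.4]]
[-4.8, 39.2, -68.5] [0.0, 0.0, -0.0] | leg 79 mm 0 deg rows>=1.9
```

In the tool's units: -68.5 mm / 1000 = -0.0685, 39.2 mm / 1000 = 0.0392.

Emit:
carry_out --pt "50 -0.001 0.008 -0.014 0 0 0" --pt "42 -0.002 0.016 -0.028 0 0 0" --pt "36 -0.003 0.024 -0.042 0 0 0" --pt "36 -0.004 0.032 -0.056 0 0 0" --pt "36 -0.0048 0.0392 -0.0685 0 0 0" --pt "36 -0.0048 0.0392 -0.0685 0 0 0" --pt "0 -0.0048 0.0392 -0.0685 0 0 0" --pt "0 -0.0048 0.0392 -0.0685 0 0 0"

```text
time: 14.3
tool_pos: [0.5715, 0.1662, 0.2044]
tool_rot: [[-0.993, -0.105, -0.058], [-0.12, 0.86, 0.495], [-0.002, 0.499, -0.867]]
wrist_force: [-0.4, -1.0, -0.6]
gripper_width: 0.0292
gripper_force: 0.0
```

Emit:
carry_out --pt "0 0 0 0 0 0 0" --pt "0 0 0 0 0 0 0" --pt "0 0 0 0 0 0 0" --pt "0 0 0 0 0 0 0" --pt "0 0 0 0 0 0 0"

```text
time: 14.72
tool_pos: [0.5713, 0.1658, 0.2039]
tool_rot: [[-0.993, -0.105, -0.058], [-0.12, 0.86, 0.496], [-0.002, 0.499, -0.867]]
wrist_force: [-1.0, -4.6, 4.5]
gripper_width: 0.0147
gripper_force: 30.0
```

```bash
python3 -c "
from g import *
did([-4.8,39.2,-68.5],[0,0,0]);st()
w=[]
for th in list(np.arange(1.3,-.01,-.1))+[-.02]:
  a=arc(th);w.append((deck(78,a[1],a[2]-10),RD))
go(w)"
```

```text
t 14.72 err mm [ 0.8 -1.   0.2] rot [-0.  -0.1 -0.1] F [-1.  -4.6  4.5] w 14.7 gf 30.0 q [ 10.  24. -21. 103. -26.  56. 104.]
[-14.2, -0.8, -1.7] [0.0, 0.0, -0.0] | leg 14 mm 0 deg rows>=0.3
[-28.3, -0.8, -4.6] [0.0, 0.0, -0.0] | leg 14 mm 0 deg rows>=0.3
[-42.0, -0.0, -8.7] [0.0, 0.0, -0.0] | leg 14 mm 0 deg rows>=0.3
[-55.3, 1.4, -13.9] [0.0, 0.0, -0.0] | leg 14 mm 0 deg rows>=0.3
[-67.9, 3.6, -20.3] [0.0, 0.0, -0.0] | leg 14 mm 0 deg rows>=0.3
[-79.9, 6.4, -27.7] [0.0, 0.0, -0.0] | leg 14 mm 0 deg rows>=0.3
[-91.0, 9.9, -36.0] [0.0, 0.0, -0.0] | leg 14 mm 0 deg rows>=0.3
[-101.2, 14.0, -45.2] [0.0, 0.0, -0.0] | leg 14 mm 0 deg rows>=0.3
[-110.3, 18.7, -55.3] [0.0, 0.0, -0.0] | leg 14 mm 0 deg rows>=0.3
[-118.3, 24.0, -65.9] [0.0, 0.0, -0.0] | leg 14 mm 0 deg rows>=0.3
[-125.1, 29.7, -77.2] [0.0, 0.0, -0.0] | leg 14 mm 0 deg rows>=0.3
[-130.6, 35.9, -89.0] [0.0, 0.0, -0.0] | leg 14 mm 0 deg rows>=0.3
[-134.7, 42.4, -101.0] [0.0, 0.0, -0.0] | leg 14 mm 0 deg rows>=0.3
[-137.5, 49.2, -113.3] [0.0, 0.0, -0.0] | leg 14 mm 0 deg rows>=0.3
[-137.9, 50.6, -115.8] [0.0, 0.0, -0.0] | leg 3 mm 0 deg rows>=0.1
```

In the tool's units: -101.2 mm / 1000 = -0.1012, -79.9 mm / 1000 = -0.0799.

Emit:
carry_out --pt "0 -0.0142 -0.0008 -0.0017 0 0 0" --pt "0 -0.0283 -0.0008 -0.0046 0 0 0" --pt "0 -0.042 0 -0.0087 0 0 0" --pt "0 -0.0553 0.0014 -0.0139 0 0 0" --pt "0 -0.0679 0.0036 -0.0203 0 0 0" --pt "0 -0.0799 0.0064 -0.0277 0 0 0" --pt "0 -0.091 0.0099 -0.036 0 0 0" --pt "0 -0.1012 0.014 -0.0452 0 0 0"

```text
time: 15.38
tool_pos: [0.4721, 0.1789, 0.1597]
tool_rot: [[-0.993, -0.104, -0.052], [-0.116, 0.861, 0.495], [-0.007, 0.498, -0.867]]
wrist_force: [0.4, -6.6, 9.1]
gripper_width: 0.014
gripper_force: 30.0
```

In the tool's units: -70.6 mm / 1000 = -0.0706, -9.1 mm / 1000 = -0.0091.

Emit:
carry_out --pt "0 -0.0091 0.0047 -0.0101 0 0 0" --pt "0 -0.0171 0.01 -0.0207 0 0 0" --pt "0 -0.0239 0.0157 -0.032 0 0 0" --pt "0 -0.0294 0.0219 -0.0438 0 0 0" --pt "0 -0.0335 0.0284 -0.0558 0 0 0" --pt "0 -0.0363 0.0352 -0.0681 0 0 0" --pt "0 -0.0367 0.0366 -0.0706 0 0 0" --pt "0 -0.0367 0.0366 -0.0706 0 0 0"

```text
time: 16.05
tool_pos: [0.4319, 0.2167, 0.0864]
tool_rot: [[-0.993, -0.104, -0.062], [-0.121, 0.86, 0.495], [0.002, 0.499, -0.867]]
wrist_force: [0.2, -3.1, -6.0]
gripper_width: 0.0143
gripper_force: 30.0
```

```bash
python3 -c "
from g import *
did([-101.2,14,-45.2],[0,0,0]);did([-36.7,36.6,-70.6],[0,0,0]);st()
go([(deck(78,68,20),RD),(deck(78,68,85),RD),(deck(78,68,130),RD)])"
```

```text
t 16.05 err mm [-0.7 -0.7 -1.5] rot [-0.1  0.1  0. ] F [ 0.2 -3.1 -6. ] w 14.3 gf 30.0 q [  9.  25. -27. 125. -36.  33. 112.]
[0.4, -1.4, 2.4] [0.0, 0.0, -0.0] | leg 3 mm 0 deg rows>=0.1
[4.3, -33.6, 58.7] [0.0, 0.0, -0.0] | leg 65 mm 0 deg rows>=1.6
[7.0, -56.0, 97.7] [0.0, 0.0, -0.0] | leg 45 mm 0 deg rows>=1.1
```

In the tool's units: 58.7 mm / 1000 = 0.0587, -33.6 mm / 1000 = -0.0336.

Emit:
carry_out --pt "45 0.0004 -0.0014 0.0024 0 0 0" --pt "45 0.0004 -0.0014 0.0024 0 0 0" --pt "45 0.0004 -0.0014 0.0024 0 0 0" --pt "45 0.0004 -0.0014 0.0024 0 0 0" --pt "45 0.0004 -0.0014 0.0024 0 0 0" --pt "45 0.0016 -0.012 0.02 0 0 0" --pt "45 0.003 -0.023 0.04 0 0 0" --pt "45 0.0043 -0.0336 0.0587 0 0 0"

```text
time: 16.72
tool_pos: [0.4365, 0.1839, 0.1471]
tool_rot: [[-0.993, -0.105, -0.061], [-0.122, 0.859, 0.497], [0.0, 0.5, -0.866]]
wrist_force: [0.6, -0.2, 0.1]
gripper_width: 0.0447
gripper_force: 0.0
```

In the tool's units: -80 mm / 1000 = -0.08, 70 mm / 1000 = 0.07.

Emit:
carry_out --pt "45 0.001 -0.008 0.013 0 0 0" --pt "45 0.002 -0.015 0.026 0 0 0" --pt "45 0.02 -0.08 0.07 0 0 0" --pt "45 0.02 -0.08 0.07 0 0 0" --pt "45 0.02 -0.08 0.07 0 0 0"

```text
time: 17.13
tool_pos: [0.4621, 0.098, 0.2197]
tool_rot: [[-0.994, -0.101, -0.047], [-0.111, 0.862, 0.494], [-0.009, 0.496, -0.868]]
wrist_force: [0.7, 0.3, 0.4]
gripper_width: 0.0444
gripper_force: 0.0
```

```bash
python3 -c "
from g import *
did([4.3,-33.6,58.7],[0,0,0]);did([20,-80,70],[0,0,0]);st()
W=cam('wrist');P=fpts(W);L=((P-O)@np.stack([dx,dy,dn],1))*1e3
V=W['frame'].max(-1)
pd=(V<110)&(abs(L[...,0]-78)<14)&(abs(L[...,1]-68)<25)&(L[...,2]>20)&(L[...,2]<60)
print('pad',pd.sum(),np.percentile(L[pd],[5,50,95],0).round(1).tolist() if pd.sum() else '')
for s in(1,-1):
  p=(abs(L[...,1]-40*s)<7)&(L[...,2]>40)&(L[...,2]<70)&(abs(L[...,0]-50)<60);print('arch',s,p.sum(),np.percentile(L[p],[2,50,98],0).round(1).tolist() if p.sum() else '')
a,b=cam('scene'),cam('side')
m=np.zeros((600,800,3),np.uint8);rs=lambda i,r:cv2.resize(i[r[0]:r[1],r[2]:r[3]],(400,300),interpolation=cv2.INTER_CUBIC)
m[:300,:400]=rs(a['frame'],(155,230,190,290));m[:300,400:]=rs(b['frame'],(185,260,185,285));m[300:,:400]=rs(a['frame'],(235,310,280,380));m[300:,400:]=rs(b['frame'],(115,190,265,365))
cv2.imwrite('pics/end.png',m)"
```

```text
t 17.13 err mm [ 5.2 -5.8  3.1] rot [-0.2 -0.5 -0.6] F [0.7 0.3 0.4] w 44.4 gf 0.0 q [ 19.  13. -21. 116. -30.  58. 113.]
pad 406 [[70.6, 53.1, 30.7], [76.4, 69.4, 33.7], [83.4, 84.5, 35.2]]
arch 1 255 [[19.5, 37.0, 42.1], [39.4, 40.6, 56.3], [60.4, 42.7, 60.7]]
arch -1 0
```

View pics/end.png

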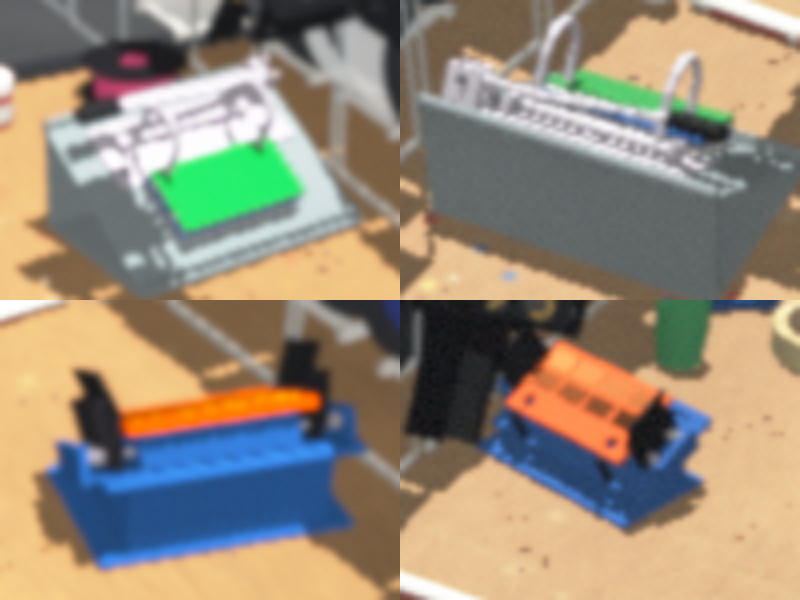

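The final montage shows the rings shut over the green filed pile with the lever down (pad heights are the same as at the start). The orange plate is flat between both jaws. Handing in.

```bash
python3 -c "
from g import *
print(manip.sign_off())"
```

```text
the job is handed in; nothing more can be done
None
```

The orange plate is pressed home, flat and face up, under both jaws of the blue holder. The stand's lever is fully down with the rings shut over the remaining plates, and I handed the job in at about 17 s without moving the marker, glue stick or paint pots.

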